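# Hang up the headband and present the bead dish

### The arm

A 6-joint arm with a two-finger parallel gripper is mounted at the origin on the work surface. World frame = base frame: x ahead of the robot, y to its left, z up, the work surface at z = 0. Lengths are in m, angles in rad, forces in N, time in s.
With the tool pointing down it reaches from about 0.25 to 0.8 m from the base axis. Payload 3.9 kg.
Tool frame: the origin (TCP) lies between the finger pads; the fingertips stand 14 mm ahead of it and the grasp point (between the pads) lies 5 mm behind it; z points along the fingers, y is the direction in which the jaws open and shut (so a half turn about z gives the same grasp; the last joint's range is limited). The gripper opens to 85 mm and grips with 20 to 120 N. Pads are 22 mm wide; open, the fingers measure 114 mm over their backs; the gripper's body (76 mm by 85 mm) begins 54 mm behind the grasp point. The pads swing forward as they close: fully open they stand 13 mm farther back than shut.
Start: joints at [0, 0.26, -0.138, 1.173, 0, 1.571], TCP at [0.525, -0, 0.245] pointing down, gripper open.
Joint ranges: [-2.78, 2.78], [-0.83, 1.72], [-1.28, 1.37], [-1.9, 2.12], [-1.57, 1.48], [-3.14, 3.14]. Speed limits (rad/s): [2.57, 2.57, 3.14, 3.14, 3.14, 3.14].

### API

Orientations are given as a unit quaternion [x, y, z, w].
In Python, from plant import r gives the robot as it stands. The module is installed in compiled form; this text tells all that it offers.
- The arm moves only by the tool apply_moves, never from a script. Its argument "motion" is a list that holds one entry, the list of rows, each a list of 7 numbers: the finger opening in cm, from 0 to 8.54, then the shift along the world's x, y, z in cm, then the turn, a rotation vector about the world's x, y, z in degrees. In form: [[[claw, x, y, z, ax, ay, az], ...]]. A call has exactly 8 rows; each row shifts and turns the pose as measured when the row begins; what a row does not reach is not made up. A row lasts 1/10 s, in which the tool goes at most 50 mm and 8.59 degrees, less where a joint would pass 70% of its speed; a pose out of reach is approached as far as the arm can. A call with a gripper value outside its range is refused whole. The fingers move at their own pace and stop on an object; "squeeze" is the grip in N (left out, the last holds). Time passes only in rows, so rows that do not move let the fingers close, or fill a call up. It gives the time, the measured TCP pose, the force and the opening at its end, in the units of the state.
- r.sense(): the state, without advancing time (a new reading comes with each control period).
- r.read_camera(name): name is "scene" or "side" or "wrist"; returns the picture (480x640x3 uint8, blue, green, red); there is no depth.
- r.calibration(name): a dict with "fx", "fy", "cx", "cy" (pixels), "T" (4x4, takes a point from camera to world coordinates). Camera axes: x right, y down, z forward; pixel columns grow to the right and rows downward; lengths in m; the calibration is good to about 2 mm. A picture is of the moment at which its call begins: read the wrist's pose just before it. calibration takes no time and is no camera call; for the wrist camera it gives the pose at the moment of the call.
- r.close_job(): hands the job in, once; it reports no verdict.
The state is a dict: "time_s": time; "joint_pos": joint angles; "joint_velocities": joint speeds; "effort": joint torques, N m; "tcp_pos": TCP position; "tool_rot": TCP orientation; "wrist_force": force on the tool from outside, world axes, zero at the start; "ft_torque": the same for the moment, N m; "finger_gap": finger opening in m.
Only numpy, scipy, OpenCV 4.12 (cv2) and the standard library are available. Lean on these libraries where they do the work, as an engineer would, in place of code of your own. Each camera call takes 0.05 s, during which the arm holds its last target. There are 200 camera calls.

### The job

Take the purple headband that stands over my bead dish and hang it over the brass rail, one leg down each side, without disturbing the dish. Then lift the little white dish with its loose bead straight up off the coaster, and in the air turn it a quarter turn clockwise (seen from above) so that its brass tab points out over the coaster's gold dot, keeping it level and the bead in the middle all the while. Finish still holding the dish steady in the gripper, about 10 cm above its coaster and centred over it, for me to take; leave everything else where it stands.

Things in the scene. Friction and masses are not known exactly. Their poses are not given: they have to be found in the camera images.
- headband: purple rigid headband, 80 g, an upside-down U standing on its ends, bridging the dish. Origin on the surface midway between the ends, z up. The U lies in its x-z plane: legs at x = -61 and +61 mm, band 5 mm thick, 28 mm wide along y, top at z = 109 mm. On top a solid knot to grip, 26 mm along x, 24 along y, z = 106 to 134 mm: fingertips closing along y must stay above z = 110
- headband_crown (a point): middle of the underside of the headband's crown, 103.5 mm above its ends: it comes to lie on top of the bar, which then runs along the headband's y. Axes as the headband's
- rail: fixed brass accessory rail: horizontal round bar 12 mm thick, 220 mm long along its y, its axis 140 mm above the surface, on two posts 16 mm thick at y = -110 and +110 mm with round feet of 70 mm. Origin on the surface under the middle of the bar
- rail_mid (a point): middle of the bar, on its axis (140 mm up); the bar's top is 6 mm higher. Axes as the rail's
- coaster: fixed round dark wooden coaster, 100 mm across, 5 mm thick; origin at the centre of its underside, z up; its +x axis points from the centre to the gold dot (14 mm across, near the edge, 41 mm from the centre)
- dish: round white ceramic dish, 130 g, 64 mm across, 24 mm high, on the middle of the coaster; origin at the centre of its underside, z up. Wall vertical, 3.5 mm, of 16 flats (one each at +x, -x, +y, -y); grip it outside at +y and -y. Floor 6 mm up at the centre, rising at 6 degrees, past 13 mm at 22. A brass tab sticks out along +x, at the start towards the coaster's +y within 12 degrees
- dish_tab (a point): point on the brass tab of the dish (tab 16 mm wide, 7 mm thick, from the wall to 52 mm from the dish's centre): 46 mm from the centre along the dish's +x, 23 mm above its underside
- bead_center (a point): centre of the loose rose-red bead in the dish, a ball 20 mm across, 11 g, free to roll
- perfume: bystander: amber glass perfume bottle 50 x 35 mm, 104 mm tall with its black cap; origin under its centre
- hairbrush: bystander: pink plastic hairbrush lying bristles up, about 220 mm long along its x and 60 mm wide, handle to -x; origin underneath
- curler: bystander: steel eyelash curler lying flat, about 140 mm long along its x, 105 mm wide, 14 mm high; origin underneath
- jar: bystander: blue cream jar 56 mm across, 42 mm tall, white cap; origin under its centre
- lipstick: bystander: upright lipstick 21 mm across, 70 mm tall, black and gold; origin under its centre
Things that resemble listed ones, but are neither listed nor needed, are in the scene too. Of the things like the headband, leave any that is brown or red; of the rest the larger one is meant.

How it is judged:
On the way, in this order (a step that is already met when the one before it is completed fails the run):
1. the headband hangs over the bar, let go of and still (x of headband_crown in the frame of rail between -0.015 and 0.015 m and y of headband_crown in the frame of rail between -0.085 and 0.085 m and z of headband_crown in the frame of rail between 0.138 and 0.156 m and angle between headband's own z axis and vertical below 0.35 rad and angle between the y axis of headband and the y axis of rail, either way round below 0.6 rad and contact force between headband and rail above 0.2 N and contact force between headband and the fingers below 0.05 N and linear speed of headband below 0.06 m/s), for 0.3 s.
2. the dish is lifted clear of the coaster, not yet turned, the bead in its middle (z of dish in the frame of coaster above 0.035 m and y of dish_tab in the frame of coaster above 0.02 m and contact force between dish and the fingers above 0.5 N and horizontal distance between bead_center and dish below 0.01 m), for 0.1 s.
At the end, for the whole second after the job is handed in: Headband hung on the bar (crown within 15 mm of it, 85 mm of its middle; across it within 34 deg), released, at rest. Dish held still by the fingers, 60-150 mm above the coaster's underside, centred within 30 mm, level within 5.7 deg, tab to the dot within 11 deg, bead within 8 mm of its middle (all of step 1 and z of dish in the frame of coaster between 0.06 and 0.15 m and horizontal distance between dish and coaster below 0.03 m and angle between the x axis of dish and the x axis of coaster, either way round below 0.2 rad and x of dish_tab in the frame of coaster above 0.01 m and angle between dish's own z axis and vertical below 0.1 rad and horizontal distance between bead_center and dish below 0.008 m and distance between bead_center and dish below 0.025 m and linear speed of dish below 0.03 m/s and contact force between dish and the fingers above 0.5 N); the arm keeps its last pose, push and grip.
It fails at once if the bead rolled away from the middle of the dish (12 mm or more) or left it (horizontal distance between bead_center and dish above 0.012 m or distance between bead_center and dish above 0.03 m).
It fails at once if the dish was tilted by more than 8.5 degrees (angle between dish's own z axis and vertical above 0.15 rad).
It fails at once if the dish was shoved or carried away from over its coaster (over 40 mm) (horizontal distance between dish and coaster above 0.04 m).
It fails at once if the dish was turned on the coaster instead of in the air (z of dish in the frame of coaster below 0.02 m and y of dish_tab in the frame of coaster below 0.02 m).
It fails at once if a bystander was moved by more than 20 mm or tipped (distance of any of perfume, hairbrush, curler, jar, lipstick from where it was at the start of the episode above 0.02 m or angle between any of perfume, jar, lipstick's own z axis and vertical above 0.4 rad).
It also fails if it takes over 69 s, if anything falls off the work surface, if the arm or the gripper's body presses on something with over 40 N, if the wrist force passes 120 N, or if a joint passes its speed limit or range.

## Working session

There is one attempt and no reset: what is moved stays moved. The work goes in short steps, Python scripts to look and compute and a tool call to move; the robot and the scene stay as the last step left them, time stands still between calls to the robot, and variables do not carry over. Pictures are saved under pics/ and viewed, about 8 in all and at most 12, crops included, and the job is handed in when it is done.

Besides the shell and the picture viewer there is one more tool, called after "Emit:" in YAML: its name, and indented under it one key for each argument. apply_moves: Moves the arm, as the interface text tells. Its arguments: {"type":"object","properties":{"motion":{"type":"array","items":{"type":"array","items":{"type":"array","items":{"type":"number"}}}},"squeeze":{"type":"number"}},"required":["motion"]}

```bash
mkdir -p pics
cat > h.py <<'E'
import numpy as np, cv2
from plant import r
def grab(n,name):
    K=r.calibration(n); im=r.read_camera(n); cv2.imwrite(f'pics/{name}.png',im)
    np.save(f'pics/{name}.npy',np.array([K['fx'],K['fy'],K['cx'],K['cy'],*np.array(K['T']).ravel()])); return im
def cal(name):
    a=np.load(f'pics/{name}.npy'); return a[:4],a[4:].reshape(4,4)
def ray(name,u,v):
    (fx,fy,cx,cy),T=cal(name); d=T[:3,:3]@np.array([(u-cx)/fx,(v-cy)/fy,1]); return T[:3,3],d/np.linalg.norm(d)
def onz(name,u,v,z):
    o,d=ray(name,u,v); return o+d*(z-o[2])/d[2]
def proj(name,p):
    (fx,fy,cx,cy),T=cal(name); q=T[:3,:3].T@(np.array(p)-T[:3,3]); return np.array([fx*q[0]/q[2]+cx,fy*q[1]/q[2]+cy])
def two(n1,p1,n2,p2):
    o1,d1=ray(n1,*p1);o2,d2=ray(n2,*p2)
    t=np.linalg.lstsq(np.c_[d1,-d2],o2-o1,rcond=None)[0]; a=o1+t[0]*d1;b=o2+t[1]*d2
    return (a+b)/2,np.linalg.norm(a-b)
E
python3 - <<'E'
from h import *
for n in ['scene','side','wrist']:
    grab(n,n+'0'); k,T=cal(n+'0'); print(n,k,T.round(3).tolist())
print(r.sense())
E
```

```text
scene [528.96676778 528.96676778 318.88594691 235.07313469] [[0.384, 0.769, -0.511, 1.101], [0.923, -0.317, 0.217, -0.238], [0.005, -0.555, -0.832, 1.027], [0.0, 0.0, 0.0, 1.0]]
side [510.42494209 510.42494209 320.53004622 240.90685061] [[-0.995, -0.067, 0.068, 0.455], [-0.093, 0.512, -0.854, 0.875], [0.022, -0.856, -0.516, 0.65], [0.0, 0.0, 0.0, 1.0]]
wrist [338.86973906 338.86973906 318.03618421 240.95986985] [[1.0, 0.001, -0.001, 0.525], [0.0, -0.949, -0.314, 0.08], [-0.001, 0.314, -0.949, 0.372], [0.0, 0.0, 0.0, 1.0]]
{'time_s': 0.15, 'joint_pos': array([ 3.64221629e-05,  2.60538915e-01, -1.39066415e-01,  1.17272772e+00,
       -5.52782405e-06,  1.57077584e+00]), 'joint_velocities': array([-0.00146294, -0.00292886,  0.00487472, -0.00169948, -0.00115966,
       -0.00157184]), 'effort': array([-3.64596281e-05, -4.06005156e+01,  2.54166770e+01,  1.26235068e-02,
       -2.58195018e-05, -1.05726747e-05]), 'tcp_pos': array([5.24489359e-01, 1.74093116e-05, 2.44655476e-01]), 'tool_rot': array([ 7.07086449e-01,  7.07126695e-01, -5.45273070e-04, -5.41355653e-04]), 'wrist_force': array([ 0.55696069, -0.21842891,  0.30518069]), 'ft_torque': array([-0.00955655, -0.02526421,  0.03002414]), 'finger_gap': 0.08520848034902216}
```

View pics/scene0.png

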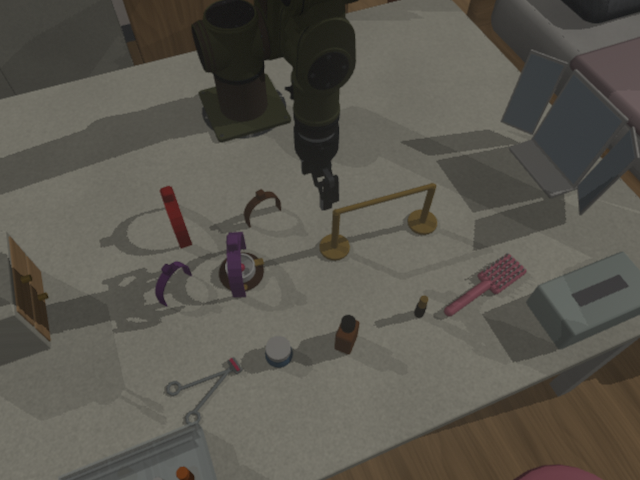

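View pics/side0.png

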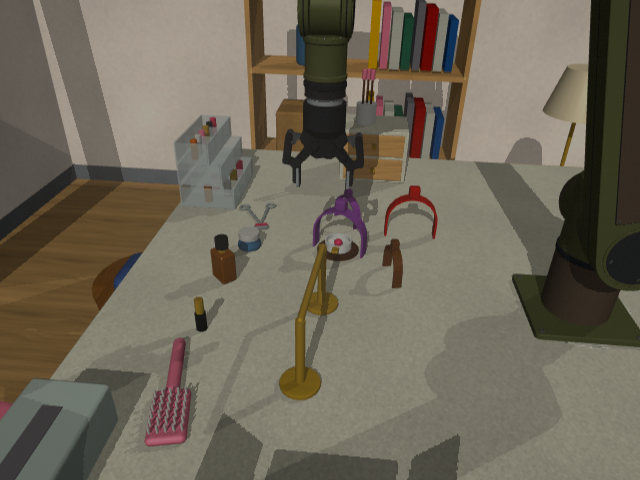

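In the scene view, the headband candidates are:
- purple over the dish at (237,265)
- smaller purple at (172,283)
- red at (175,215)
- brown at (262,205)

I choose the one at (237,265): purple, the larger of the two, and bridging the dish. In the side view it is at (340,225). The rail bar runs (337,212)–(432,187) in the scene view. Next I check this in a close crop.

Run:
```python
from h import *
a=cv2.imread('pics/scene0.png')[215:315,140:290]; b=cv2.imread('pics/side0.png')[180:280,295:395]
a=cv2.resize(a,None,fx=3,fy=3,interpolation=2)
b=cv2.resize(b,None,fx=3,fy=3,interpolation=2)
cv2.imwrite('pics/crop1.png',np.hstack([a,b]))
for n in ['scene0','side0']:
    im=cv2.imread(f'pics/{n}.png'); H=cv2.cvtColor(im,cv2.COLOR_BGR2HSV)
    for nm,lo,hi in [('purple',(135,80,40),(155,255,255)),('brass',(15,110,50),(28,255,255))]:
        m=cv2.inRange(H,lo,hi); k,l,s,c=cv2.connectedComponentsWithStats(m)
        print(n,nm,[(s[i].tolist(),c[i].round(1).tolist()) for i in range(1,k) if s[i,4]>30])
feet=[onz('scene0',335,247,.004),onz('scene0',422,222,.004)];print('feet scene',feet, np.linalg.norm(feet[0]-feet[1]))
print('feet side',onz('side0',322,302,.004),onz('side0',300,382,.004))
print('bar',onz('scene0',337,212,.14),onz('scene0',432,187,.14))
print('coaster',onz('scene0',241,271,.003),onz('side0',338,248,.003))
```

```text
scene0 purple [([227, 233, 15, 45, 472], [233.9, 254.8]), ([156, 262, 32, 44, 319], [165.3, 279.5])]
scene0 brass [([182, 0, 14, 16, 40], [188.9, 7.2]), ([623, 172, 17, 20, 102], [631.6, 181.5]), ([334, 184, 102, 33, 441], [383.5, 198.6]), ([408, 210, 29, 24, 445], [422.0, 222.1]), ([320, 235, 29, 24, 491], [334.3, 247.2]), ([10, 238, 37, 65, 734], [26.8, 270.6]), ([254, 259, 9, 7, 48], [258.2, 261.5]), ([421, 296, 7, 7, 40], [423.9, 299.0]), ([17, 306, 17, 19, 72], [25.0, 314.8]), ([35, 320, 15, 20, 100], [42.3, 329.5])]
side0 purple [([313, 189, 54, 69, 928], [345.1, 217.8])]
side0 brass [([244, 0, 61, 150, 4203], [267.7, 83.6]), ([346, 0, 135, 160, 4246], [430.6, 69.8]), ([560, 123, 16, 43, 166], [567.4, 143.9]), ([203, 125, 6, 11, 47], [206.1, 129.6]), ([362, 135, 43, 23, 854], [383.0, 145.5]), ([292, 140, 12, 12, 99], [297.5, 145.9]), ([345, 142, 11, 13, 101], [349.7, 148.9]), ([353, 159, 49, 22, 839], [379.5, 169.6]), ([230, 170, 7, 10, 60], [233.4, 174.9]), ([0, 179, 180, 224, 21777], [68.5, 269.6]), ([279, 243, 59, 157, 2951], [308.1, 332.7]), ([331, 247, 8, 7, 46], [334.5, 250.2]), ([217, 249, 10, 5, 32], [221.6, 251.3]), ([194, 297, 10, 18, 149], [198.6, 305.5])]
feet scene [array([0.51720715, 0.05078077, 0.004     ]), array([0.53151831, 0.26918067, 0.004     ])] 0.21886828098561562
feet side [0.51508655 0.04750544 0.004     ] [0.53214527 0.26805674 0.004     ]
bar [0.5174893  0.05071521 0.14      ] [0.53435674 0.26623908 0.14      ]
coaster [ 0.49482827 -0.16756572  0.003     ] [ 0.49595248 -0.16720414  0.003     ]
```

View pics/crop1.png

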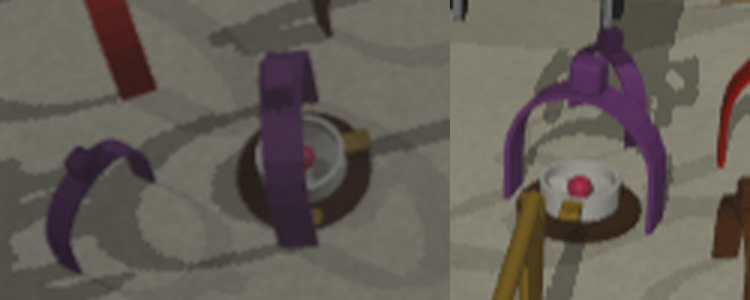

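The crop confirms the choice: the larger purple band bridges the white dish and its red bead. The tab is at scene (258,261) and the gold dot at scene (245,286). In the side view the feet are near (315,246) and (363,257).

Run:
```python
from h import *
c=np.array([.4954,-.1674])
t=onz('scene0',258.2,261.5,.028);d=onz('scene0',245.3,286.3,.005);t2=onz('side0',334.5,250.2,.028)
for n,p in [('tab',t),('tab side',t2),('dot',d)]:
    v=p[:2]-c; print(n,p,np.linalg.norm(v),np.degrees(np.arctan2(v[1],v[0])))
a,b=onz('side0',315,245.7,0),onz('side0',363.3,257.3,0);print('feet',a,b,np.linalg.norm(a-b),(a+b)/2)
print('knot',onz('scene0',233,246,.125),onz('side0',340,205,.12),two('scene0',(233,246),'side0',(340,204)))
```

```text
tab [ 0.50113795 -0.1269855   0.028     ] 0.0408197939225805 81.9192923461639
tab side [ 0.50174765 -0.11635986  0.028     ] 0.051433343725064216 82.91076117502973
dot [ 0.53619974 -0.17088987  0.005     ] 0.0409487282019511 -4.888978223797697
feet [ 0.55230402 -0.17542571  0.        ] [ 0.43442228 -0.13834475  0.        ] 0.12357629605673119 [ 0.49336315 -0.15688523  0.        ]
knot [ 0.50545556 -0.17289628  0.125     ] [ 0.49588783 -0.16479012  0.12      ] (array([ 0.49795659, -0.17284446,  0.11713206]), np.float64(0.004019838180410478))
```

Emit:
apply_moves:
  motion:
    - [[8.5, 0, -2, 2, 0, 0, 8], [8.5, 0, -2, 2, 0, 0, 8], [8.5, 0, -2, 2, 0, 0, 8], [8.5, 0, 0, 0, 0, 0, 8], [8.5, 0, 0, 0, 0, 0, 0], [8.5, 0, 0, 0, 0, 0, 0], [8.5, 0, 0, 0, 0, 0, 0], [8.5, 0, 0, 0, 0, 0, 0]]

```text
time_s: 0.95
tcp_pos: [0.5218, -0.0611, 0.303]
tool_rot: [0.477, 0.879, -0.004, -0.003]
wrist_force: [-0.8, -0.7, -0.2]
finger_gap: 0.085
```

```bash
python3 -c "
from h import *
s=r.sense();print(s['time_s'],s['joint_pos'],s['tcp_pos'])"
```

```text
0.95 [-0.11375961  0.25024495 -0.00154115  1.32819734 -0.00489482  0.88167843] [ 0.5217755  -0.06112388  0.30300595]
```

Emit:
apply_moves:
  motion:
    - [[8.5, -1, -4, 0, 0, 0, 8], [8.5, -1, -4, 0, 0, 0, 8], [8.5, -0.5, -2.5, 0, 0, 0, 8], [8.5, 0, 0, 0, 0, 0, 8], [8.5, 0, 0, 0, 0, 0, 8], [8.5, 0, 0, 0, 0, 0, 0], [8.5, 0, 0, 0, 0, 0, 0], [8.5, 0, 0, 0, 0, 0, 0]]

```text
time_s: 1.75
tcp_pos: [0.4951, -0.1663, 0.2998]
tool_rot: [0.138, 0.99, -0.005, -0.005]
wrist_force: [-0.3, -0.2, 0.1]
finger_gap: 0.0854
```

Run:
```python
from h import *
grab('wrist','wrist1'); s=r.sense();print(s['time_s'],s['joint_pos'],s['tcp_pos'],s['tool_rot'])
```

```text
1.8 [-0.31729154  0.24434752 -0.01800361  1.31621544 -0.01113122 -0.04036584] [ 0.49515075 -0.16619039  0.29972937] [ 0.13799625  0.99040949 -0.00478572 -0.00481308]
```

View pics/wrist1.png

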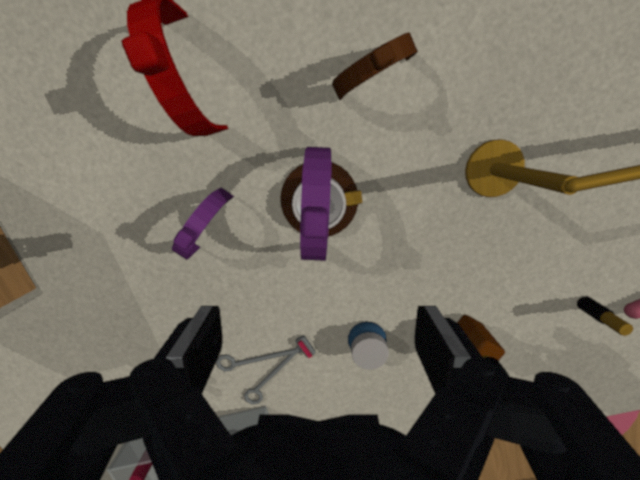

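Wrist view: the headband spans (317,148)–(314,259), with its knot near (316,208). It sits over the coaster, whose tab is at (354,199). The rail's near foot is at (495,168).

Run:
```python
from h import *
n='wrist1'; im=cv2.imread('pics/wrist1.png'); H=cv2.cvtColor(im,cv2.COLOR_BGR2HSV)
m=cv2.inRange(H,(135,70,30),(158,255,255)); m[:, :285]=0
for v in range(145,264,6):
    u=np.where(m[v,285:350])[0]+285
    if len(u): print(v,u.min(),u.max(),end=' | ')
print()
k=cal(n); print(k[1].round(3).tolist())
p0=onz(n,317.5,149,0); 
for z in (.05,.07,.09): 
    p1=onz(n,314,258,z); v=p1-p0; print(p0,p1,np.degrees(np.arctan2(v[1],v[0])))
cv2.imwrite('pics/crop2.png',cv2.resize(im[140:265,270:370],None,fx=4.8,fy=4.8,interpolation=2))
```

```text
151 305 329 | 157 305 330 | 163 304 331 | 169 303 330 | 175 302 330 | 181 301 329 | 187 302 329 | 193 302 329 | 199 302 329 | 205 302 329 | 211 302 328 | 217 302 328 | 223 300 328 | 229 301 328 | 235 301 327 | 241 301 326 | 247 301 326 | 253 301 325 | 259 316 324 | 
[[0.273, 0.916, 0.293, 0.419], [0.962, -0.257, -0.093, -0.144], [-0.01, 0.308, -0.951, 0.428], [0.0, 0.0, 0.0, 1.0]]
[ 0.43717042 -0.1539752   0.        ] [ 0.5545215  -0.19111757  0.05      ] -17.56291578428657
[ 0.43717042 -0.1539752   0.        ] [ 0.54734028 -0.18860191  0.07      ] -17.44808656620375
[ 0.43717042 -0.1539752   0.        ] [ 0.54015907 -0.18608625  0.09      ] -17.317067150609414
```

View pics/crop2.png

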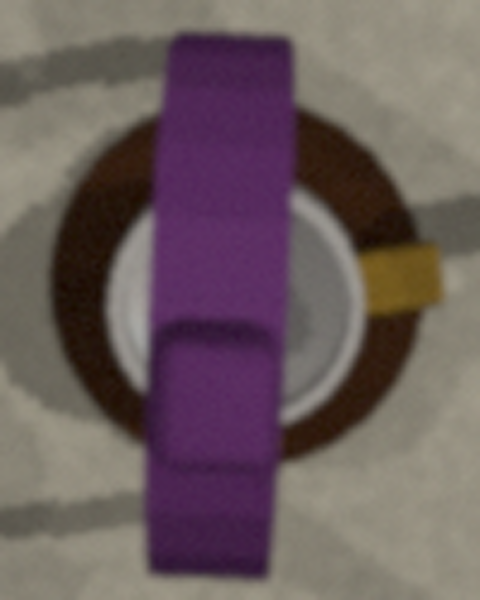

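The crop shows the knot top centred at (315,223), with the band tilted slightly against the image columns (yaw about -17.5°).

Run:
```python
from h import *
n='wrist1'
k=onz(n,315.1,222.8,.134);print('knot',k,'coaster',onz(n,319.3,199.4,.005))
s=r.sense();R=__import__('scipy.spatial.transform',fromlist=['Rotation']).Rotation.from_quat(s['tool_rot']);x=R.as_matrix()
print(x.round(3).tolist(),'psi',np.degrees(np.arctan2(x[1,0],x[0,0])),s['tcp_pos'],k-s['tcp_pos'])
```

```text
knot [ 0.49227017 -0.17027954  0.134     ] coaster [ 0.49663033 -0.16848425  0.005     ]
[[-0.962, 0.273, -0.011], [0.273, 0.962, -0.008], [0.008, -0.011, -1.0]] psi 164.13326075132514 [ 0.49515075 -0.16619039  0.29972937] [-0.00288058 -0.00408915 -0.16572937]
```

Emit:
apply_moves:
  motion:
    - [[5, 0, -0.6, 0, 0.5, -0.6, -1.6], [5, 0, 0, -4, 0, 0, 0], [5, 0, 0, -4, 0, 0, 0], [5, 0, 0, -4, 0, 0, 0], [5, 0, 0, -2, 0, 0, 0], [5, 0, 0, 0, 0, 0, 0], [5, 0, 0, 0, 0, 0, 0], [5, 0, 0, 0, 0, 0, 0]]

```text
time_s: 2.6
tcp_pos: [0.4972, -0.1742, 0.1589]
tool_rot: [0.158, 0.987, 0.0, 0.005]
wrist_force: [0.1, 1.1, 0.7]
finger_gap: 0.0499
```

Run:
```python
from h import *
im=grab('wrist','wrist2')
cv2.imwrite('pics/crop3.png',im[60:480,100:540])
s=r.sense();R=__import__('scipy.spatial.transform',fromlist=['Rotation']).Rotation.from_quat(s['tool_rot']);x=R.as_matrix()
print(x.round(3).tolist(),'psi',np.degrees(np.arctan2(x[1,0],x[0,0])),s['tcp_pos'])
H=cv2.cvtColor(im,cv2.COLOR_BGR2HSV);m=cv2.inRange(H,(135,70,30),(158,255,255))
for v in range(150,420,15):
    u=np.where(m[v,230:420])[0]+230
    if len(u): print(v,u.min(),u.max(),end=' | ')
```

```text
[[-0.95, 0.313, 0.011], [0.313, 0.95, -0.001], [-0.011, 0.002, -1.0]] psi 161.77147770568126 [ 0.49763647 -0.17436707  0.15932159]
150 300 339 | 165 298 342 | 180 297 343 | 195 296 344 | 210 297 344 | 225 296 344 | 240 297 344 | 255 297 344 | 270 297 344 | 285 297 342 | 300 298 342 | 315 299 340 |
```

View pics/crop3.png

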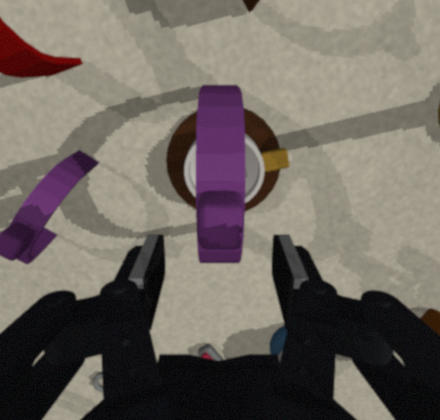

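The band runs straight along the columns (297–344, centre 320), midway between the fingers (centre 318). The knot top is at about (320,281).

Run:
```python
from h import *
n='wrist2'
s=r.sense();t=s['tcp_pos'];x=np.array([-.95,.313]);y=np.array([.313,.95])
for v in (280,284):
  k=onz(n,320.5,v,.134);e=(k-t)[:2];print(k,'toolx',e@x,'tooly',e@y)
print(proj(n,[t[0],t[1],.134]))
```

```text
[ 0.48847667 -0.17034382  0.134     ] toolx 0.009961085187778594 tooly 0.000955074622038549
[ 0.49054452 -0.17101854  0.134     ] toolx 0.0077854390842349965 tooly 0.0009613251437020591
[318.53861652 298.04335903]
```

Emit:
apply_moves:
  motion:
    - [[5, -0.45, 0.25, -1, 0, 0.6, 0.4], [5, 0, 0, -1, 0, 0, 0], [5, 0, 0, -1, 0, 0, 0], [5, 0, 0, -0.3, 0, 0, 0], [5, 0, 0, 0, 0, 0, 0], [5, 0, 0, 0, 0, 0, 0], [5, 0, 0, 0, 0, 0, 0], [5, 0, 0, 0, 0, 0, 0]]
  squeeze: 30

```text
time_s: 3.45
tcp_pos: [0.4951, -0.1723, 0.1265]
tool_rot: [0.155, 0.988, -0.001, 0.003]
wrist_force: [0.7, -0.2, 0.1]
finger_gap: 0.0498
```

Emit:
apply_moves:
  motion:
    - [[5, -0.25, 0, 0, 0, 0, 0], [1.8, 0, 0, 0, 0, 0, 0], [1.8, 0, 0, 0, 0, 0, 0], [1.8, 0, 0, 0, 0, 0, 0], [1.8, 0, 0, 0, 0, 0, 0], [1.8, 0, 0, 0, 0, 0, 0], [1.8, 0, 0, 0, 0, 0, 0], [1.8, 0, 0, 0, 0, 0, 0]]
  squeeze: 40

```text
time_s: 4.25
tcp_pos: [0.493, -0.1725, 0.1272]
tool_rot: [0.155, 0.988, -0.001, 0.004]
wrist_force: [0.2, 0.2, -0.5]
finger_gap: 0.023
```

Emit:
apply_moves:
  motion:
    - [[1.8, 0, 0, 1, 0, 0, 0], [1.8, 0, 0, 2, 0, 0, 0], [1.8, 0, 0, 3, 0, 0, 0], [1.8, 0, 0, 3, 0, 0, 0], [1.8, 0, 0, 3, 0, 0, 0], [1.8, 0, 0, 3, 0, 0, 0], [1.8, 0, 0, 2, 0, 0, 0], [1.8, 0, 0, 0, 0, 0, 0]]

```text
time_s: 5.05
tcp_pos: [0.4894, -0.1713, 0.3064]
tool_rot: [0.155, 0.988, -0.001, 0.002]
wrist_force: [0.8, -0.2, -1.7]
finger_gap: 0.0228
```

Run:
```python
from h import *
a=grab('side','side1');b=grab('scene','scene1')
cv2.imwrite('pics/v1.png',np.hstack([a[90:390,170:470],b[120:420,150:450]]))
s=r.sense();print(s['time_s'],s['tcp_pos'],s['finger_gap'],s['wrist_force'])
# smaller purple still where it was?
```

```text
5.15 [ 0.48816033 -0.17089514  0.3032578 ] 0.023134821863473366 [-0.17757516 -0.22528445 -1.41515506]
```

View pics/v1.png

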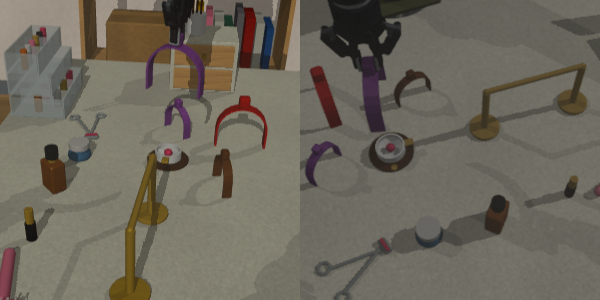

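The headband is cleanly lifted, with its legs about 17 cm up. The dish and bead are undisturbed: the dish sits at crop (390,150), with the bead in its middle.

Emit:
apply_moves:
  motion:
    - [[1.8, 0.4, 3, 0, 0, 0, 2], [1.8, 0.5, 4, 0, 0, 0, 2], [1.8, 0.5, 4, 0, 0, 0, 2], [1.8, 0.5, 4, 0, 0, 0, 2], [1.8, 0.5, 4, 0, 0, 0, 2], [1.8, 0.5, 4, 0, 0, 0, 2], [1.8, 0.4, 3, 0, 0, 0, 1.5], [1.8, 0, 0, 0, 0, 0, 0]]

```text
time_s: 5.95
tcp_pos: [0.5136, 0.0973, 0.2875]
tool_rot: [0.035, 0.999, -0.002, -0.012]
wrist_force: [-0.3, -0.6, -1.3]
finger_gap: 0.0229
```

Emit:
apply_moves:
  motion:
    - [[1.8, 0.3, 2, 1, 0.2, -1.4, 0], [1.8, 0.3, 2, 0.5, 0, 0, 0], [1.8, 0.3, 2, 0, 0, 0, 0], [1.8, 0, 0, 0, 0, 0, 0], [1.8, 0, 0, 0, 0, 0, 0], [1.8, 0, 0, 0, 0, 0, 0], [1.8, 0, 0, 0, 0, 0, 0], [1.8, 0, 0, 0, 0, 0, 0]]

```text
time_s: 6.75
tcp_pos: [0.5167, 0.1536, 0.292]
tool_rot: [0.037, 0.999, -0.005, -0.01]
wrist_force: [-0.6, 0.1, -0.7]
finger_gap: 0.0232
```

Run:
```python
from h import *
a=grab('side','side2');b=grab('scene','scene2')
cv2.imwrite('pics/v2.png',np.hstack([a[80:400,180:440],b[60:300,280:520][:, :].repeat(1,0) if 0 else cv2.copyMakeBorder(b[60:300,280:520],0,80,0,0,0)]))
s=r.sense();R=__import__('scipy.spatial.transform',fromlist=['Rotation']).Rotation.from_quat(s['tool_rot']);x=R.as_matrix()
print(s['time_s'],s['tcp_pos'],x.round(3).tolist(),np.degrees(np.arctan2(x[1,0],x[0,0])))
for n in ('side2','scene2'):
    im=cv2.imread(f'pics/{n}.png');H=cv2.cvtColor(im,cv2.COLOR_BGR2HSV);m=cv2.inRange(H,(135,70,30),(158,255,255))
    k,l,st,c=cv2.connectedComponentsWithStats(m);print(n,[(st[i].tolist(),c[i].round(1).tolist()) for i in range(1,k) if st[i,4]>60])
```

```text
6.85 [0.51685619 0.15376998 0.29227391] [[-0.997, 0.074, -0.02], [0.074, 0.997, -0.009], [0.019, -0.011, -1.0]] 175.75840927711656
side2 [([280, 189, 80, 85, 1395], [328.9, 223.8])]
scene2 [([389, 141, 9, 12, 73], [392.5, 146.4]), ([385, 154, 19, 41, 476], [395.1, 174.8]), ([156, 262, 26, 44, 352], [164.7, 279.8])]
```

View pics/v2.png

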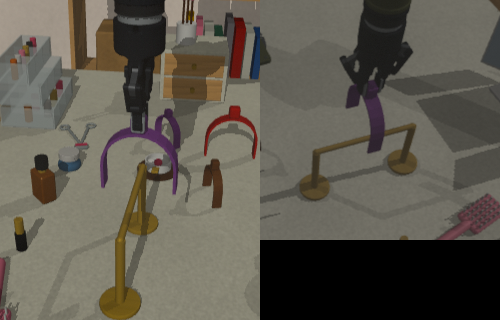

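The headband is above the rail. Its leg ends in the side view are at about (283,270) and (356,272).

Run:
```python
from h import *
a=onz('side2',283,270,.165);b=onz('side2',356,272,.165);print(a,b,np.linalg.norm(a-b),(a+b)/2)
# rail center x at y
c=(a+b)/2; print('railx at y', .5175+ (c[1]-.0507)*(.0155/.2185), .524)
```

```text
[0.57294382 0.175345   0.165     ] [0.45091647 0.16594468 0.165     ] 0.12238888983734128 [0.51193014 0.17064484 0.165     ]
railx at y 0.5260086731042082 0.524
```

Emit:
apply_moves:
  motion:
    - [[1.8, 1.15, 0, 0, 0.5, -1.1, 0], [1.8, 0, 0, -1, 0, 0, 0], [1.8, 0, 0, -2, 0, 0, 0], [1.8, 0, 0, -2, 0, 0, 0], [1.8, 0, 0, -2, 0, 0, 0], [1.8, 0, 0, -1.5, 0, 0, 0], [1.8, 0, 0, 0, 0, 0, 0], [1.8, 0, 0, 0, 0, 0, 0]]

```text
time_s: 7.65
tcp_pos: [0.53, 0.1527, 0.2023]
tool_rot: [0.038, 0.999, 0.001, 0.002]
wrist_force: [0.3, -0.6, -0.5]
finger_gap: 0.0236
```

Run:
```python
from h import *
a=grab('side','side3')
s=r.sense();R=__import__('scipy.spatial.transform',fromlist=['Rotation']).Rotation.from_quat(s['tool_rot']);x=R.as_matrix()
print(s['time_s'],s['tcp_pos'],x.round(3).tolist(),s['wrist_force'])
H=cv2.cvtColor(a,cv2.COLOR_BGR2HSV);m=cv2.inRange(H,(135,70,30),(158,255,255));br=cv2.inRange(H,(15,110,50),(28,255,255))
for v in range(190,330,6):
    f=lambda q:(lambda u:(u.min()+250,u.max()+250) if len(u) else None)(np.where(q[v,250:400])[0]); print(v,f(m),f(br))
```

```text
7.7 [0.52991771 0.15269464 0.20238525] [[-0.997, 0.075, 0.004], [0.075, 0.997, 0.001], [-0.004, 0.001, -1.0]] [-0.46013438 -0.33122766 -2.23903802]
190 (np.int64(345), np.int64(351)) None
196 (np.int64(339), np.int64(352)) None
202 (np.int64(335), np.int64(356)) None
208 (np.int64(335), np.int64(358)) None
214 (np.int64(335), np.int64(359)) None
220 (np.int64(354), np.int64(359)) None
226 (np.int64(353), np.int64(359)) None
232 None None
238 None None
244 (np.int64(316), np.int64(317)) (np.int64(319), np.int64(324))
250 (np.int64(316), np.int64(317)) (np.int64(318), np.int64(338))
256 (np.int64(291), np.int64(324)) None
262 (np.int64(283), np.int64(333)) None
268 (np.int64(279), np.int64(339)) (np.int64(313), np.int64(321))
274 (np.int64(276), np.int64(343)) (np.int64(311), np.int64(325))
280 (np.int64(273), np.int64(344)) (np.int64(309), np.int64(325))
286 (np.int64(273), np.int64(345)) (np.int64(307), np.int64(324))
292 (np.int64(273), np.int64(345)) (np.int64(305), np.int64(325))
298 (np.int64(273), np.int64(344)) (np.int64(303), np.int64(336))
304 (np.int64(273), np.int64(344)) (np.int64(301), np.int64(337))
310 (np.int64(341), np.int64(343)) (np.int64(299), np.int64(334))
316 None (np.int64(298), np.int64(304))
322 None (np.int64(295), np.int64(304))
328 None (np.int64(295), np.int64(304))
```

Run:
```python
from h import *
a=onz('side3',272.5,308,.075);b=onz('side3',344.5,312,.075);c=(a+b)/2;print(a,b,np.linalg.norm(a-b),c, c[:2]-.014*np.array([.075,.997]))
# bar x check in side3: bar below crown, at row 268 bar edges 313..321; in side0 bar center at row
for v,u in [(268,317),(280,317)]: print(onz('side3',u,v,.143))
```

```text
[0.59472099 0.16639153 0.075     ] [0.4662377 0.1621736 0.075    ] 0.12855249855695858 [0.53047934 0.16428257 0.075     ] [0.52942934 0.15032457]
[0.51976342 0.12993723 0.143     ]
[0.51616394 0.1661882  0.143     ]
```

Emit:
apply_moves:
  motion:
    - [[1.8, -0.4, 0, 0, 0, -0.2, 0], [1.8, 0, 0, -1, 0, 0, 0], [1.8, 0, 0, -1, 0, 0, 0], [1.8, 0, 0, -0.8, 0, 0, 0], [1.8, 0, 0, -0.3, 0, 0, 0], [1.8, 0, 0, 0, 0, 0, 0], [1.8, 0, 0, 0, 0, 0, 0], [1.8, 0, 0, 0, 0, 0, 0]]

```text
time_s: 8.5
tcp_pos: [0.527, 0.1532, 0.1709]
tool_rot: [0.038, 0.999, 0.001, 0.006]
wrist_force: [0.2, 0.4, -0.8]
finger_gap: 0.0232
```

Emit:
apply_moves:
  motion:
    - [[1.8, -0.1, 0, -0.1, 0, 0.6, 0], [1.8, 0, 0, -0.1, 0, 0, 0], [1.8, 0, 0, -0.1, 0, 0, 0], [1.8, 0, 0, -0.1, 0, 0, 0], [1.8, 0, 0, 0, 0, 0, 0], [1.8, 0, 0, 0, 0, 0, 0], [1.8, 0, 0, 0, 0, 0, 0], [1.8, 0, 0, 0, 0, 0, 0]]

```text
time_s: 9.3
tcp_pos: [0.5269, 0.1534, 0.1702]
tool_rot: [0.038, 0.999, 0.002, 0.002]
wrist_force: [-0.1, -1.0, 0.0]
finger_gap: 0.023
```

Emit:
apply_moves:
  motion:
    - [[1.8, 0, 0, -0.2, 0, 0, 0], [1.8, 0, 0, -0.2, 0, 0, 0], [1.8, 0, 0, 0, 0, 0, 0], [1.8, 0, 0, 0, 0, 0, 0], [1.8, 0, 0, 0, 0, 0, 0], [1.8, 0, 0, 0, 0, 0, 0], [1.8, 0, 0, 0, 0, 0, 0], [1.8, 0, 0, 0, 0, 0, 0]]

```text
time_s: 10.1
tcp_pos: [0.5273, 0.1535, 0.1702]
tool_rot: [0.038, 0.999, 0.002, 0.003]
wrist_force: [-1.0, -0.3, 1.6]
finger_gap: 0.0232
```

Run:
```python
from h import *
s=r.sense();print(s['tcp_pos'],s['wrist_force'],s['ft_torque'],s['finger_gap'])
a=grab('side','side4');s=r.sense();print(s['wrist_force'])
b=grab('scene','scene4')
```

```text
[0.52726397 0.1535298  0.17017524] [-0.99745409 -0.33274751  1.61925811] [-0.06161782  0.14383847 -0.02108783] 0.02320466919919812
[ 0.07119056 -0.82097792  1.23775711]
```

Contact is confirmed: the force turned upward and z stopped at 0.170. I release now.

Emit:
apply_moves:
  motion:
    - [[3, 0, 0, 0, 0, 0, 0], [4, 0, 0, 0, 0, 0, 0], [5, 0, 0, 0, 0, 0, 0], [5, 0, 0, 0, 0, 0, 0], [5, 0, 0, 0, 0, 0, 0], [5, 0, 0, 0, 0, 0, 0], [5, 0, 0, 0, 0, 0, 0], [5, 0, 0, 0, 0, 0, 0]]

```text
time_s: 11.0
tcp_pos: [0.5275, 0.1536, 0.1697]
tool_rot: [0.038, 0.999, 0.002, 0.003]
wrist_force: [-0.1, 0.6, 0.1]
finger_gap: 0.0501
```

Emit:
apply_moves:
  motion:
    - [[5, 0, 0, 1, 0, 0, 0], [5, 0, 0, 2, 0, 0, 0], [5, 0, 0, 3, 0, 0, 0], [5, 0, 0, 3, 0, 0, 0], [5, 0, 0, 3, 0, 0, 0], [5, 0, -1, 0, 0, 0, 0], [5, 0, -3, 0, 0, 0, 0], [5, 0, -3, 0, 0, 0, 0]]

```text
time_s: 11.8
tcp_pos: [0.5268, 0.0842, 0.2985]
tool_rot: [0.035, 0.999, 0.003, 0.005]
wrist_force: [-0.7, -0.8, -0.9]
finger_gap: 0.0496
```

Run:
```python
from h import *
a=grab('side','side5');b=grab('scene','scene5');s=r.sense();print(s['time_s'],s['tcp_pos'],s['joint_pos'])
x=cv2.resize(a[170:370,230:390],None,fx=2.5,fy=2.5);y=cv2.resize(b[130:310,200:440],None,fx=1.65,fy=1.65)
y=cv2.copyMakeBorder(y,0,x.shape[0]-y.shape[0],0,0,0)
cv2.imwrite('pics/v3.png',np.hstack([x,y]))
```

```text
11.9 [0.52620502 0.08193912 0.29806653] [ 0.152894    0.25023384 -0.01425899  1.29742559  0.00275051  0.22731529]
```

View pics/v3.png

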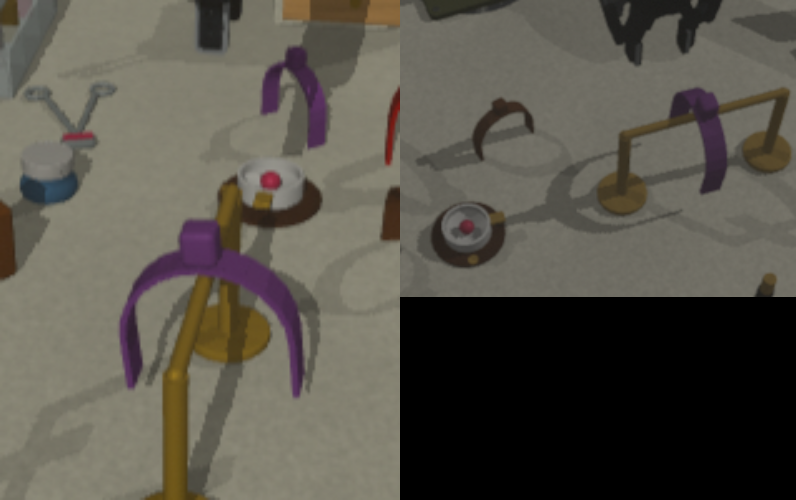

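The headband hangs on the bar with one leg down each side, and the dish and bead are untouched. Now I go over the dish, turning the jaws to the dish's ±y (world x).

Emit:
apply_moves:
  motion:
    - [[7, -0.3, -3, 0, 0, 0, -8], [8, -0.3, -3, 0, 0, 0, -8], [8.5, -0.3, -3, 0, 0, 0, -8], [8.5, -0.3, -3, 0, 0, 0, -8], [8.5, -0.3, -3, 0, 0, 0, -8], [8.5, -0.3, -3, 0, 0, 0, -8], [8.5, -0.3, -3, 0, 0, 0, -8], [8.5, -0.3, -2, 0, 0, 0, -8]]

```text
time_s: 12.7
tcp_pos: [0.5001, -0.1518, 0.2965]
tool_rot: [0.578, 0.816, 0.001, 0.004]
wrist_force: [-0.1, 0.5, 0.1]
finger_gap: 0.085
```

Emit:
apply_moves:
  motion:
    - [[8.5, 0, -1, -1, 0, 0, -8], [8.5, 0, 0, -2, 0, 0, -8], [8.5, 0, 0, -2, 0, 0, -4], [8.5, 0, 0, -1, 0, 0, 0], [8.5, 0, 0, 0, 0, 0, 0], [8.5, 0, 0, 0, 0, 0, 0], [8.5, 0, 0, 0, 0, 0, 0], [8.5, 0, 0, 0, 0, 0, 0]]

```text
time_s: 13.5
tcp_pos: [0.5004, -0.1637, 0.236]
tool_rot: [0.716, 0.698, 0.001, 0.005]
wrist_force: [0.3, 0.2, -0.3]
finger_gap: 0.085
```

Run:
```python
from h import *
a=grab('wrist','wrist3');cv2.imwrite('pics/v4.png',a[60:380,140:500])
s=r.sense();R=__import__('scipy.spatial.transform',fromlist=['Rotation']).Rotation.from_quat(s['tool_rot']);x=R.as_matrix()
print(s['time_s'],s['tcp_pos'],x.round(3).tolist(),np.degrees(np.arctan2(x[1,0],x[0,0])))
H=cv2.cvtColor(a,cv2.COLOR_BGR2HSV)
for nm,lo,hi in [('brass',(15,110,50),(28,255,255)),('white',(0,0,120),(179,45,255)),('bead',(165,120,60),(179,255,255)),('wood',(3,90,15),(14,255,95))]:
    m=cv2.inRange(H,lo,hi);k,l,st,c=cv2.connectedComponentsWithStats(m);print(nm,[(st[i].tolist(),c[i].round(1).tolist()) for i in range(1,k) if st[i,4]>60][:12])
```

```text
13.55 [ 0.50050598 -0.16378157  0.23616577] [[0.026, 1.0, 0.009], [1.0, -0.026, -0.005], [-0.005, 0.009, -1.0]] 88.49971408106451
brass [([300, 0, 59, 17, 691], [328.6, 6.3]), ([580, 7, 27, 27, 123], [592.6, 21.3]), ([599, 21, 39, 50, 302], [613.0, 46.7]), ([584, 30, 15, 15, 63], [591.8, 36.4]), ([307, 164, 20, 22, 360], [316.5, 174.5]), ([346, 208, 12, 16, 158], [351.3, 215.7])]
white [([0, 0, 602, 434, 158248], [249.9, 190.6]), ([257, 0, 53, 59, 1925], [286.1, 25.9]), ([329, 0, 48, 58, 891], [350.9, 28.2]), ([627, 0, 13, 10, 94], [633.8, 3.5]), ([483, 55, 157, 326, 30545], [576.9, 229.4]), ([187, 169, 6, 25, 95], [189.7, 179.0]), ([282, 185, 63, 61, 1782], [313.7, 219.7]), ([98, 313, 21, 20, 232], [109.8, 324.5]), ([101, 439, 57, 41, 1508], [129.9, 463.3]), ([480, 440, 39, 40, 1085], [500.2, 461.4])]
bead [([305, 206, 17, 18, 247], [313.1, 214.5]), ([479, 269, 27, 12, 165], [492.0, 275.0])]
wood [([534, 0, 106, 85, 3848], [582.8, 46.0]), ([130, 66, 74, 104, 2656], [155.6, 116.3]), ([269, 166, 87, 87, 1576], [296.9, 211.0]), ([325, 167, 33, 45, 666], [341.9, 188.6])]
```

View pics/v4.png

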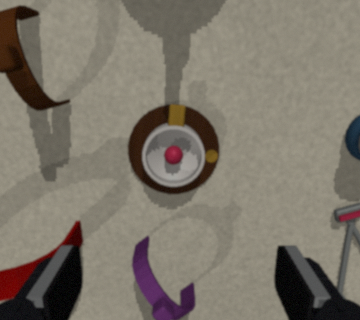

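Wrist view (crop offset 140,60): dish centred at about (313,216), bead at (313,214), tab at (316,174) and gold dot at (351,216).

```bash
cat > dish.py <<'E'
from h import *
def dish(name,roi,zd=.005):
    a=cv2.imread(f'pics/{name}.png');H=cv2.cvtColor(a,cv2.COLOR_BGR2HSV);u0,v0,u1,v1=roi
    g=lambda lo,hi:cv2.inRange(H,lo,hi)[v0:v1,u0:u1]
    out={}
    cc=lambda m:(lambda t:t[2][1:][np.argsort(-t[2][1:,4])] if 0 else t)(cv2.connectedComponentsWithStats(m))
    w=g((0,0,110),(179,60,255));cs=max(cv2.findContours(w,0,1)[0],key=cv2.contourArea)
    return a,H,cs
E
python3 - <<'E'
from h import *
n='wrist3';a=cv2.imread('pics/wrist3.png');H=cv2.cvtColor(a,cv2.COLOR_BGR2HSV)
roi=np.zeros(a.shape[:2],np.uint8);cv2.circle(roi,(313,212),50,255,-1)
# coaster outline: not table (dark wood + dish + gold dot)
wood=cv2.inRange(H,(3,90,15),(14,255,95))&roi
pts=cv2.findNonZero(wood);hull=cv2.convexHull(pts)[:,0,:].astype(float)
P=np.array([onz(n,u,v,.005)[:2] for u,v in hull]); c,rad=cv2.minEnclosingCircle(P.astype(np.float32)); print('coaster',c,rad)
white=cv2.inRange(H,(0,0,110),(179,50,255));k,l,st,ce=cv2.connectedComponentsWithStats(white)
i=l[187:246,282:345].ravel();i=np.bincount(i[i>0]).argmax();hull=cv2.convexHull(cv2.findNonZero((l==i).astype(np.uint8)))[:,0,:].astype(float)
P=np.array([onz(n,u,v,.029)[:2] for u,v in hull]); dc,rad=cv2.minEnclosingCircle(P.astype(np.float32)); print('dish rim',dc,rad)
dot=onz(n,351.3,215.7,.005)[:2];tab=onz(n,316.5,174.5,.0315)[:2]
for nm,p,q in [('dot',dot,c),('tab/dish',tab,dc),('tab/coaster',tab,c)]:
    v=p-np.array(q);print(nm,p,np.linalg.norm(v),np.degrees(np.arctan2(v[1],v[0])))
print('bead',onz(n,313.1,214.5,.021))
E
```

```text
coaster (0.49750980734825134, -0.16869114339351654) 0.048893414437770844
dish rim (0.4971187710762024, -0.1679306924343109) 0.03295835480093956
dot [ 0.5388637  -0.17532587] 0.04188274232076045 -9.114734553892013
tab/dish [ 0.50216189 -0.1264526 ] 0.041783555980427114 83.06771379523899
tab/coaster [ 0.50216189 -0.1264526 ] 0.042493961666972065 83.71487242352322
bead [ 0.49754052 -0.16879369  0.021     ]
```

Emit:
apply_moves:
  motion:
    - [[8.5, -0.33, -0.45, 0, 0.3, 0.5, -5.3], [8.5, 0, 0, -2, 0, 0, 0], [8.5, 0, 0, -4, 0, 0, 0], [8.5, 0, 0, -4, 0, 0, 0], [8.5, 0, 0, -3, 0, 0, 0], [8.5, 0, 0, -1, 0, 0, 0], [8.5, 0, 0, 0, 0, 0, 0], [8.5, 0, 0, 0, 0, 0, 0]]

```text
time_s: 14.35
tcp_pos: [0.503, -0.1699, 0.0997]
tool_rot: [0.748, 0.663, 0.004, 0.007]
wrist_force: [-0.4, -0.7, 0.1]
finger_gap: 0.0851
```

```bash
cat > st.py <<'E'
from h import *
from scipy.spatial.transform import Rotation
s=r.sense();x=Rotation.from_quat(s['tool_rot']).as_matrix()
print(s['time_s'],s['tcp_pos'].round(4),'z',x[:,2].round(4),'psi',np.degrees(np.arctan2(x[1,0],x[0,0])).round(2),'F',s['wrist_force'].round(2),s['finger_gap'].round(4))
print('level deg',np.degrees([-x[1,2],x[0,2]]).round(2))
E
python3 st.py
```

```text
Traceback (most recent call last):
  File "st.py", line 4, in <module>
    print(s['time_s'],s['tcp_pos'].round(4),'z',x[:,2].round(4),'psi',np.degrees(np.arctan2(x[1,0],x[0,0])).round(2),'F',s['wrist_force'].round(2),s['finger_gap'].round(4))
                                                                                                                                                   ^^^^^^^^^^^^^^^^^^^^^
AttributeError: 'float' object has no attribute 'round'
```

```bash
sed -i "s/s\['finger_gap'\].round(4)/s['finger_gap']/" st.py; python3 st.py
```

```text
14.35 [ 0.503  -0.1699  0.0997] z [ 0.0157 -0.0055 -0.9999] psi 83.12 F [-0.45 -0.7   0.07] 0.08506968107415423
level deg [0.31 0.9 ]
```

Emit:
apply_moves:
  motion:
    - [[8.5, -0.55, 0.15, -0.5, 0.3, 0.9, 0], [8.5, 0, 0, -1, 0, 0, 0], [8.5, 0, 0, -1, 0, 0, 0], [8.5, 0, 0, -1, 0, 0, 0], [8.5, 0, 0, -1, 0, 0, 0], [8.5, 0, 0, 0, 0, 0, 0], [8.5, 0, 0, 0, 0, 0, 0], [8.5, 0, 0, 0, 0, 0, 0]]

```text
time_s: 15.15
tcp_pos: [0.5004, -0.1694, 0.0549]
tool_rot: [0.748, 0.663, 0.002, 0.003]
wrist_force: [-0.2, 0.7, 0.4]
finger_gap: 0.0848
```

```bash
python3 st.py
python3 - <<'E'
from h import *
a=grab('wrist','wrist4');cv2.imwrite('pics/v5.png',a[60:480,80:560])
n='wrist4';H=cv2.cvtColor(a,cv2.COLOR_BGR2HSV)
for nm,lo,hi in [('brass',(15,110,50),(28,255,255)),('bead',(165,120,60),(179,255,255))]:
    m=cv2.inRange(H,lo,hi);k,l,st,c=cv2.connectedComponentsWithStats(m)
    for i in range(1,k):
        if st[i,4]>150: print(nm,st[i].tolist(),c[i].round(1),onz(n,*c[i],.021 if nm=='bead' else .0315).round(4))
E
```

```text
15.15 [ 0.5004 -0.1694  0.0549] z [ 0.0061 -0.0023 -1.    ] psi 83.13 F [-0.23  0.68  0.41] 0.08482545139068985
level deg [0.13 0.35]
brass [293, 191, 35, 46, 1497] [309.9 213.4] [ 0.5025 -0.1256  0.0315]
brass [372, 266, 25, 26, 499] [384.3 278.6] [ 0.5343 -0.1623  0.0315]
bead [294, 271, 35, 37, 1029] [311.2 289.4] [ 0.4974 -0.1689  0.021 ]
```

View pics/v5.png

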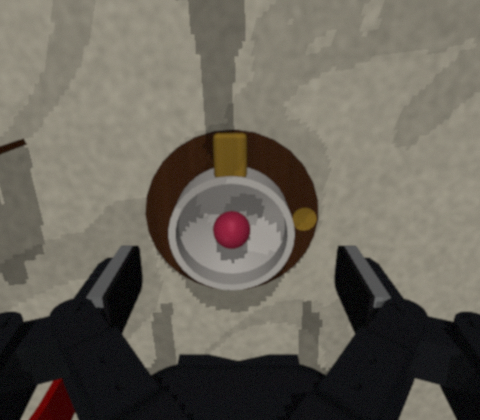

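The dish is centred a bit left of the finger midline (bead at (311,289) full frame, tab vertical at (310,213)), so I shift -3 mm in x and descend.

Emit:
apply_moves:
  motion:
    - [[8.5, -0.35, 0.05, 0, 0.1, 0.4, 0], [8.5, 0, 0, -0.8, 0, 0, 0], [8.5, 0, 0, -0.8, 0, 0, 0], [8.5, 0, 0, -0.8, 0, 0, 0], [8.5, 0, 0, -0.6, 0, 0, 0], [8.5, 0, 0, 0, 0, 0, 0], [8.5, 0, 0, 0, 0, 0, 0], [8.5, 0, 0, 0, 0, 0, 0]]

```text
time_s: 16.0
tcp_pos: [0.4969, -0.1689, 0.0226]
tool_rot: [0.748, 0.663, -0.0, 0.0]
wrist_force: [0.5, 0.0, 0.0]
finger_gap: 0.0847
```

```bash
python3 st.py
python3 - <<'E'
from h import *
n='wrist4'
d=onz(n,384.3,278.6,.005)[:2]
for c in [(.4974,-.1687),(.4970,-.1683)]:
    v=d-c;print('dot',d,np.linalg.norm(v),np.degrees(np.arctan2(v[1],v[0])))
E
```

```text
16.0 [ 0.4969 -0.1689  0.0226] z [-6.e-04 -7.e-04 -1.e+00] psi 83.13 F [0.5  0.02 0.01] 0.08465611880981141
level deg [ 0.04 -0.04]
dot [ 0.53864145 -0.17509948] 0.04173500860797433 -8.820308861690037
dot [ 0.53864145 -0.17509948] 0.04219293417187931 -9.273779977254087
```

Level and centred. Closing gently.

Emit:
apply_moves:
  motion:
    - [[7.8, 0, 0, -0.1, 0, 0, 0], [7.4, 0, 0, 0, 0, 0, 0], [7.1, 0, 0, 0, 0, 0, 0], [6.9, 0, 0, 0, 0, 0, 0], [6.7, 0, 0, 0, 0, 0, 0], [6.6, 0, 0, 0, 0, 0, 0], [6.5, 0, 0, 0, 0, 0, 0], [6.4, 0, 0, 0, 0, 0, 0]]
  squeeze: 30

```text
time_s: 16.8
tcp_pos: [0.4975, -0.1691, 0.0225]
tool_rot: [0.748, 0.664, -0.0, 0.001]
wrist_force: [-0.8, 0.4, 0.8]
finger_gap: 0.0637
```

Emit:
apply_moves:
  motion:
    - [[6.3, 0, 0, 0, 0, 0, 0], [6.2, 0, 0, 0, 0, 0, 0], [6.0, 0, 0, 0, 0, 0, 0], [5.8, 0, 0, 0, 0, 0, 0], [5.8, 0, 0, 0, 0, 0, 0], [5.8, 0, 0, 0, 0, 0, 0], [5.8, 0, 0, 0, 0, 0, 0], [5.8, 0, 0, 0, 0, 0, 0]]
  squeeze: 35

```text
time_s: 17.6
tcp_pos: [0.4975, -0.1692, 0.0229]
tool_rot: [0.748, 0.664, -0.0, 0.001]
wrist_force: [-1.3, 0.6, 1.4]
finger_gap: 0.0629
```

```bash
python3 st.py
```

```text
17.6 [ 0.4975 -0.1692  0.0229] z [ 0.0011 -0.0014 -1.    ] psi 83.14 F [-1.33  0.59  1.39] 0.06292311368818936
level deg [0.08 0.07]
```

Emit:
apply_moves:
  motion:
    - [[5.8, 0, 0, 0.2, 0, 0, 0], [5.8, 0, 0, 0.3, 0, 0, 0], [5.8, 0, 0, 0.4, 0, 0, 0], [5.8, 0, 0, 0.5, 0, 0, 0], [5.8, 0, 0, 0.5, 0, 0, 0], [5.8, 0, 0, 0.4, 0, 0, 0], [5.8, 0, 0, 0.2, 0, 0, 0], [5.8, 0, 0, 0, 0, 0, 0]]

```text
time_s: 18.4
tcp_pos: [0.4974, -0.1691, 0.0496]
tool_rot: [0.748, 0.664, -0.0, 0.001]
wrist_force: [-0.9, 0.3, -1.8]
finger_gap: 0.0627
```

```bash
python3 st.py
cat > bead.py <<'E'
import sys
from h import *
n=sys.argv[1];a=grab('wrist',n);H=cv2.cvtColor(a,cv2.COLOR_BGR2HSV);t=r.sense()['tcp_pos']
dz=t[2]-.0226
for nm,lo,hi,z in [('brass',(15,110,50),(28,255,255),.0315),('bead',(165,120,60),(179,255,255),.021)]:
    m=cv2.inRange(H,lo,hi);m[340:]=0;k,l,st,c=cv2.connectedComponentsWithStats(m)
    for i in range(1,k):
        if st[i,4]>150: p=onz(n,*c[i],z+dz);v=p-t;print(nm,st[i].tolist(),c[i].round(1),p.round(4),'rel tcp',v[:2].round(4),np.degrees(np.arctan2(v[1],v[0])).round(1))
E
python3 bead.py wrist5
```

```text
18.4 [ 0.4974 -0.1691  0.0496] z [ 8.0e-04 -1.2e-03 -1.0e+00] psi 83.14 F [-0.89  0.32 -1.76] 0.06274288833833774
level deg [0.07 0.05]
brass [295, 206, 45, 55, 2237] [317.2 232.7] [ 0.5027 -0.1251  0.0583] rel tcp [0.0054 0.044 ] 83.0
brass [380, 270, 25, 27, 497] [392.5 282.3] [ 0.5291 -0.1483  0.0583] rel tcp [0.0317 0.0207] 33.2
bead [297, 300, 43, 40, 1434] [317.9 320.8] [ 0.4978 -0.168   0.0478] rel tcp [0.0005 0.001 ] 63.9
```

The dish is held with the bead centred (within 1 mm) and the tab at 83°. Lifting to about 10 cm.

Emit:
apply_moves:
  motion:
    - [[5.8, 0, 0, 0.4, 0, 0, 0], [5.8, 0, 0, 0.7, 0, 0, 0], [5.8, 0, 0, 1, 0, 0, 0], [5.8, 0, 0, 1.2, 0, 0, 0], [5.8, 0, 0, 1.2, 0, 0, 0], [5.8, 0, 0, 1, 0, 0, 0], [5.8, 0, 0, 0.6, 0, 0, 0], [5.8, 0, 0, 0.2, 0, 0, 0]]

```text
time_s: 19.25
tcp_pos: [0.4968, -0.1689, 0.1178]
tool_rot: [0.748, 0.663, -0.0, 0.001]
wrist_force: [0.7, -0.3, -0.4]
finger_gap: 0.0629
```

```bash
python3 st.py;python3 bead.py wrist6
```

```text
19.25 [ 0.4968 -0.1689  0.1178] z [ 5.e-04 -1.e-03 -1.e+00] psi 83.13 F [ 0.68 -0.28 -0.44] 0.06287833315992998
level deg [0.06 0.03]
brass [295, 205, 45, 56, 2252] [317.2 232.5] [ 0.5022 -0.1247  0.1267] rel tcp [0.0052 0.0442] 83.2
brass [363, 234, 21, 21, 340] [373.4 243.7] [ 0.5222 -0.1315  0.1267] rel tcp [0.0253 0.0374] 55.9
bead [297, 300, 43, 40, 1431] [318.  320.8] [ 0.4973 -0.1678  0.1162] rel tcp [0.0004 0.0012] 71.5
bead [566, 300, 42, 21, 398] [586.4 310.1] [ 0.6125 -0.1763  0.1162] rel tcp [ 0.1156 -0.0074] -3.7
```

Emit:
apply_moves:
  motion:
    - [[5.8, 0, 0, 0, 0, 0, -1], [5.8, 0, 0, 0, 0, 0, -2], [5.8, 0, 0, 0, 0, 0, -3], [5.8, 0, 0, 0, 0, 0, -3], [5.8, 0, 0, 0, 0, 0, -3], [5.8, 0, 0, 0, 0, 0, -3], [5.8, 0, 0, 0, 0, 0, -2], [5.8, 0, 0, 0, 0, 0, -1]]

```text
time_s: 20.1
tcp_pos: [0.4935, -0.1677, 0.1133]
tool_rot: [0.848, 0.531, -0.003, -0.003]
wrist_force: [-0.7, -0.0, -1.0]
finger_gap: 0.0631
```

```bash
python3 st.py;python3 bead.py wrist7; python3 -c "
from h import *
print(r.sense()['joint_pos'])"
```

```text
20.1 [ 0.4935 -0.1677  0.1133] z [-0.0079  0.0025 -1.    ] psi 64.09 F [-0.68 -0.01 -1.03] 0.06313263876807433
level deg [-0.15 -0.45]
brass [294, 205, 46, 56, 2274] [317.1 232.7] [ 0.5132 -0.1278  0.1222] rel tcp [0.0198 0.0399] 63.7
brass [368, 217, 22, 22, 363] [378.9 227.2] [ 0.5343 -0.1357  0.1222] rel tcp [0.0408 0.032 ] 38.1
bead [611, 214, 29, 27, 340] [626.6 228.4] [ 0.622  -0.1819  0.1117] rel tcp [ 0.1286 -0.0142] -6.3
bead [297, 300, 43, 40, 1437] [318.  320.8] [ 0.4945 -0.1668  0.1117] rel tcp [0.0011 0.0009] 40.2
[-3.27568609e-01  3.51937210e-01 -3.71703748e-01  8.55633023e-01
 -1.29029775e-04  1.69570495e+00]
```

Emit:
apply_moves:
  motion:
    - [[5.8, 0.05, -0.02, 0.06, 0, -0.1, -1], [5.8, 0.05, -0.02, 0.06, 0, -0.1, -3], [5.8, 0.05, -0.02, 0.06, 0, -0.1, -4], [5.8, 0.05, -0.02, 0.06, 0, -0.1, -5], [5.8, 0.05, -0.02, 0.06, 0, -0.1, -5], [5.8, 0.05, -0.02, 0.06, 0, -0.1, -4], [5.8, 0.05, -0.02, 0.06, 0, -0.1, -3], [5.8, 0.05, -0.02, 0.06, 0, -0.1, -1]]

```text
time_s: 20.95
tcp_pos: [0.4967, -0.1691, 0.1169]
tool_rot: [0.949, 0.316, 0.003, -0.001]
wrist_force: [0.2, 0.1, -1.7]
finger_gap: 0.0629
```

```bash
python3 st.py;python3 bead.py wrist8
```

```text
20.95 [ 0.4967 -0.1691  0.1169] z [ 0.0059  0.0043 -1.    ] psi 36.83 F [ 0.22  0.14 -1.73] 0.06294936896845099
level deg [-0.25  0.34]
brass [0, 0, 117, 79, 7556] [60.3 34.6] [ 0.536  -0.0411  0.1259] rel tcp [0.0392 0.128 ] 73.0
brass [348, 194, 24, 22, 377] [359.3 204.8] [ 0.5498 -0.1484  0.1259] rel tcp [0.0531 0.0208] 21.4
brass [295, 206, 45, 56, 2274] [317.  232.9] [ 0.5324 -0.1426  0.1259] rel tcp [0.0356 0.0266] 36.7
bead [593, 46, 40, 53, 727] [612.7  72.3] [ 0.6376 -0.1915  0.1154] rel tcp [ 0.1408 -0.0224] -9.0
bead [297, 300, 43, 40, 1446] [317.8 321. ] [ 0.4982 -0.1686  0.1154] rel tcp [0.0014 0.0006] 22.4
```

Emit:
apply_moves:
  motion:
    - [[5.8, 0.02, 0, 0.04, 0, 0.02, -1], [5.8, 0.02, 0, 0.04, 0, 0, -3], [5.8, 0.02, 0, 0.04, 0, 0, -4], [5.8, 0.02, 0, 0.04, 0, 0, -5], [5.8, 0.02, 0, 0.04, 0, 0, -5], [5.8, 0.02, 0, 0.04, 0, 0, -4], [5.8, 0.02, 0, 0.04, 0, 0, -3], [5.8, 0.02, 0, 0.04, 0, 0, -1]]

```text
time_s: 21.8
tcp_pos: [0.4983, -0.169, 0.1201]
tool_rot: [0.996, 0.085, 0.003, -0.001]
wrist_force: [0.1, -0.1, -0.8]
finger_gap: 0.0632
```

```bash
python3 st.py;python3 bead.py wrist9
```

```text
21.8 [ 0.4983 -0.169   0.1201] z [ 0.0064  0.0016 -1.    ] psi 9.75 F [ 0.13 -0.06 -0.8 ] 0.06318314500050697
level deg [-0.09  0.37]
brass [0, 115, 74, 101, 6003] [ 31.9 167.7] [ 0.5488 -0.0608  0.129 ] rel tcp [0.0505 0.1083] 65.0
brass [325, 181, 23, 22, 375] [336.  191.8] [ 0.5584 -0.1657  0.129 ] rel tcp [0.0601 0.0034] 3.2
brass [295, 206, 45, 56, 2267] [317. 233.] [ 0.5424 -0.1616  0.129 ] rel tcp [0.044  0.0074] 9.6
bead [297, 301, 43, 39, 1429] [318. 321.] [ 0.5001 -0.1693  0.1185] rel tcp [ 0.0017 -0.0002] -7.0
```

Emit:
apply_moves:
  motion:
    - [[5.8, 0, 0, 0, 0, 0.1, -1], [5.8, 0, 0, 0, 0, 0.1, -3], [5.8, 0, 0, 0, 0, 0, -4], [5.8, 0, 0, 0, 0, 0, -4], [5.8, 0, 0, 0, 0, 0, -3], [5.8, 0, 0, 0, 0, 0, -2], [5.8, 0, 0, 0, 0, 0, -1], [5.8, 0, 0, 0, 0, 0, 0]]

```text
time_s: 22.65
tcp_pos: [0.4983, -0.169, 0.12]
tool_rot: [0.997, -0.078, 0.001, -0.0]
wrist_force: [0.7, -0.3, -1.7]
finger_gap: 0.063
```

Emit:
apply_moves:
  motion:
    - [[5.8, 0, 0, 0, 0, 0, 0], [5.8, 0, 0, 0, 0, 0, 0], [5.8, 0, 0, 0, 0, 0, 0], [5.8, 0, 0, 0, 0, 0, 0], [5.8, 0, 0, 0, 0, 0, 0], [5.8, 0, 0, 0, 0, 0, 0], [5.8, 0, 0, 0, 0, 0, 0], [5.8, 0, 0, 0, 0, 0, 0]]

```text
time_s: 23.45
tcp_pos: [0.4983, -0.169, 0.12]
tool_rot: [0.997, -0.077, 0.001, -0.0]
wrist_force: [0.0, -0.3, -1.0]
finger_gap: 0.0629
```

```bash
python3 st.py;python3 bead.py wrist10; python3 st.py
python3 - <<'E'
from h import *
n='wrist10'
d=None
a=cv2.imread('pics/wrist10.png');H=cv2.cvtColor(a,cv2.COLOR_BGR2HSV);m=cv2.inRange(H,(15,110,50),(28,255,255));k,l,st,c=cv2.connectedComponentsWithStats(m)
for i in range(1,k):
    if 150<st[i,4]<600: p=onz(n,*c[i],.005);v=p[:2]-np.array([.4974,-.1687]);print('dot',p,np.linalg.norm(v),np.degrees(np.arctan2(v[1],v[0])))
b=grab('scene','scene9');q=grab('side','side9')
x=cv2.resize(b[130:400,150:480],None,fx=1.3,fy=1.3);y=cv2.resize(q[170:440,130:430],None,fx=1.3,fy=1.3)
cv2.imwrite('pics/v6.png',np.hstack([x,y])[:, :800])
E
```

```text
23.45 [ 0.4983 -0.169   0.12  ] z [ 2.4e-03  6.0e-04 -1.0e+00] psi -8.86 F [ 0.04 -0.29 -1.03] 0.06293545443338883
level deg [-0.04  0.14]
brass [308, 178, 22, 23, 378] [318.2 188.4] [ 0.5588 -0.179   0.1289] rel tcp [ 0.0605 -0.0099] -9.3
brass [294, 206, 46, 56, 2257] [317.  233.1] [ 0.5427 -0.176   0.1289] rel tcp [ 0.0444 -0.007 ] -9.0
brass [0, 216, 85, 85, 5953] [ 38.8 258.4] [ 0.5489 -0.0713  0.1289] rel tcp [0.0506 0.0977] 62.6
bead [297, 300, 44, 40, 1423] [318.1 321. ] [ 0.5001 -0.1698  0.1184] rel tcp [ 0.0018 -0.0008] -23.4
23.5 [ 0.4983 -0.169   0.12  ] z [ 2.3e-03  7.0e-04 -1.0e+00] psi -8.86 F [ 0.62 -0.77 -1.6 ] 0.06309920239639376
level deg [-0.04  0.13]
dot [ 0.5386569  -0.17570323  0.005     ] 0.04184706758775753 -9.633944540412127
```

View pics/v6.png

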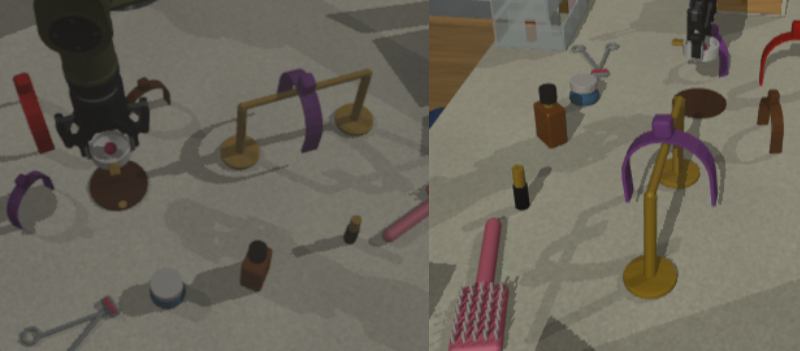

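The last view shows the headband hanging on the bar. The dish is level above its coaster with the bead in the middle, and the tab points toward the dot (tab -9.0°, dot about -9.6°). Handing in.

```bash
python3 -c "
from plant import r
print(r.close_job())"
```

```text
the job is handed in; nothing more can be done
None
```

The purple headband now hangs over the brass rail, one leg down each side, released and at rest. The dish was then lifted straight up, turned a quarter turn clockwise in the air, and handed in still held in the gripper. The simulator gave no verdict; the whole run took about 23.5 s of the 69 s allowed.

Last checks before handing in:
- **Height and centring:** the dish was about 102 mm above the coaster's underside and within about 1–2 mm of its centre.
- **Level and grip:** the tool was tilted about 0.1°, and the finger opening held steady at 63 mm.
- **Bead:** it measured within about 2 mm of the dish's middle throughout the lift and turn.
- **Tab:** it pointed to -9.0°, against about -9.6° for the gold dot in the wrist camera.
- **Headband and bystanders:** the final pictures show the headband on the bar. The bystanders look untouched there, though I compared them only by eye.

One reading disagreed: the first scene picture put the dot at -4.9° rather than about -9°. I went by the closer wrist views; both are well within the 11° allowed.

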